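Zero a jeweller's rolling mill and open the rolls one turn against the slack

ROBOT

A 6-joint arm with a two-finger parallel gripper is mounted at the origin on the work surface. World frame = base frame: x ahead of the robot, y to its left, z up, the work surface at z = 0. Lengths are in m, angles in rad, forces in N, time in s.
With the tool pointing down it reaches from about 0.3 to 0.875 m from the base axis. Payload 4.2 kg.
Tool frame: the origin (TCP) lies on the centre line of the jaws, within the pads' length; the fingertips stand 8 mm ahead of it and the grasp point (between the pads) lies 11 mm behind it; z points along the fingers, y is the line along which they close (so a half turn about z gives the same grasp; the last joint's range is limited). The gripper opens to 85 mm and grips with 20 to 120 N. Pads are 22 mm wide; open, the fingers measure 114 mm over their backs; the gripper's body (76 mm by 85 mm) begins 54 mm behind the grasp point. The pads swing forward as they close: fully open they stand 13 mm farther back than shut.
Start: joints at [1.202, 0.32, 1.565, -0, 1.257, -0.02], TCP at [0.197, 0.54, 0.239] pointing down, gripper open.
Joint ranges: [-3.11, 3.11], [-0.84, 2.01], [0.21, 2.61], [-1.34, 4.49], [0.05, 2.63], [-2.56, 2.56]. Speed limits (rad/s): [2.57, 2.57, 3.14, 3.14, 3.14, 3.14].

INTERFACE

Orientations are given as a unit quaternion [x, y, z, w].
In Python, from workcell import r gives the robot as it stands. Calls block until the motion is done:
- r.move_to(position, orientation): joint-space move of the TCP to a pose.
- r.movel(position, v=0.15, rotation=None, until_force=None): straight line of the TCP; rotation=None keeps the orientation; v is the mean speed in m/s. With until_force (N) it stops when the force on the tool has changed by that much, and returns True; else False.
- r.set_joints(angles): joint-space move.
- r.gripper_to(opening, f_grip=None): opening from 0.0 (shut) to 1.0 (fully open); f_grip is the grip in N (None keeps the last); returns when the fingers have stopped.
- r.dwell(seconds).
- r.inverse_kinematics(position, orientation): joint angles nearest the present ones, or None.
- r.get_state(): the state.
- r.camera(name): name is "scene" or "top" or "wrist"; returns a dict with "pixels" (480x640x3 uint8, red, green, blue), "camera_matrix" (3x3 intrinsics, pixels), "world_from_camera" (4x4, takes a point from camera to world coordinates). Camera axes: x right, y down, z forward; pixel columns grow to the right and rows downward; lengths in m; the calibration is good to about 2 mm. A picture is of the moment at which its call begins. There is no depth.
A pose or a line that the arm cannot do raises r.MotionError and nothing moves.
- r.sign_off(): hands the job in; it is judged then, once.
The state is a dict: "time": time; "joint_pos": joint angles; "dq": joint speeds; "joint_efforts": joint torques, N m; "eef_pos": TCP position; "ee_rot": TCP orientation; "wrist_force": force on the tool from outside, world axes, zero at the start; "torque": the same for the moment, N m; "grip_width": opening from 0.0 (shut) to 1.0 (fully open); "gripper_force": force on a finger pad.
Only numpy, scipy, OpenCV 4.12 (cv2) and the standard library are available. Lean on these libraries where they do the work, as an engineer would, in place of code of your own. Each camera call takes 0.05 s, during which the arm holds its last target. There are 200 camera calls.

TASK

Set the bench rolling mill for the next pass of wire: turn its top handwheel, which has a crank knob, clockwise (seen from above) until the rolls just meet, gently, without screwing them hard together, and then back counter-clockwise so that the rolls stand open by exactly one full turn of the wheel. The worn gearing has slack, so count that turn only from where the slack is taken up and the wheel really starts to lift the roll; then let go, and leave the other tools on the bench alone.

Things in the scene. Friction and masses are not known exactly. Their poses are not given: they have to be found in the camera images.
- mill: Bench rolling mill, grey-green enamel, bolted down: foot 150 x 190 x 18 mm, two pillars carrying two polished steel rolls one above the other (along its y), bridge and gear cover up to 219 mm high, a level handwheel on top. Origin: centre of the foot's underside, z up. A long roll crank with wooden grip rests at its -y side, pointing to +x, up to 130 mm high; it is not needed.
- wheel_axis (a point): Centre of the handwheel, 236 mm above the bench; it turns about the upright line here. Dark steel rim 110 mm across (centre line), 12 mm thick; hub nut up to 249 mm high. Clockwise from above closes the rolls. The gearing has slack: 30 to 120 degrees of wheel turn, different each time; the wheel starts somewhere inside it.
- crank_knob (a point): Centre of the upright black crank knob on the rim, 272 mm above the bench, 55 mm from the wheel's axis: 20 mm diameter, 46 mm long. It spins freely on its pin: a hand from above can hold it and lead it round without turning. In the slack it moves with under 1 N; turning the screws takes a steady 5 to 6 N here, less once stopped. The screws stay where they are left.
- upper_roll: Upper steel roll, 48 mm diameter, 90 mm long along y. Origin: its centre, 130.0 mm above the bench when the rolls meet; the rise above that is the gap. It starts a quarter to half a wheel turn open. One wheel turn with the slack taken up moves it 0.6 mm, less than its pose's noise. Past first contact the knob's force climbs by some 4 N per 6 degrees of turn; 20 degrees past is jammed.
- torch: Small hand torch standing upright, black body on a steel foot 68 mm across, 148 mm high, nozzle to its +x; loose. Origin: centre of the foot's underside.
- hammer: Hammer with wooden handle lying on the bench, 240 mm long; loose.
- file: Flat file lying on the bench, 260 mm long, wooden handle 24 mm thick; loose.

How it is judged:
On the way:
1. the rolls are closed until they meet (gap under 0.01 mm) (height (world z) of upper_roll below 0.13001 m), for 0.1 s.
At the end, for the whole second after the job is handed in: After the rolls have met, they stand open by one effective turn of the wheel: a gap of 0.6 mm, within 0.035 mm either way (about 20 degrees of wheel turn), at rest, and the knob is let go (height (world z) of upper_roll between 0.130565 and 0.130635 m and linear speed of upper_roll below 2e-05 m/s); the robot touches nothing.
It fails at once if the rolls are screwed hard together (more than 0.035 mm, about 20 degrees of wheel turn, past first contact) (height (world z) of upper_roll below 0.129965 m).
It fails at once if torch, hammer or file is disturbed (moved more than 30 mm) (distance of any of torch, hammer, file from where it was at the start of the episode above 0.03 m).
It also fails if it takes over 72 s, if anything falls off the work surface, if the arm or the gripper's body presses on something with over 40 N, if the wrist force passes 120 N, or if a joint passes its speed limit or range.

## Working session

There is one attempt and no reset: what is moved stays moved. The work goes in short steps, each a Python script; the robot and the scene stay as the last script left them, time stands still between calls to the robot, and variables do not carry over. Pictures are saved under pics/ and viewed, at most 10 in all, crops included, and the job is handed in when it is done.

```bash
mkdir -p pics; python3 - <<'E'
from workcell import r
import cv2,numpy as np
for n in("top","scene"):
    c=r.camera(n); cv2.imwrite(f"pics/{n}0.png",c["pixels"][:,:,::-1]); print(n,c["camera_matrix"].round(1).tolist(),c["world_from_camera"].round(4).tolist())
s=r.get_state(); print(s)
E
```

```text
top [[602.3, 0.0, 326.8], [0.0, 602.3, 237.1], [0.0, 0.0, 1.0]] [[-0.0117, -0.9985, 0.0539, 0.4904], [-0.9999, 0.012, 0.0044, 0.0208], [-0.0051, -0.0538, -0.9985, 1.5669], [0.0, 0.0, 0.0, 1.0]]
scene [[597.9, 0.0, 321.7], [0.0, 597.9, 247.9], [0.0, 0.0, 1.0]] [[-0.5357, 0.6969, -0.4767, 1.2615], [0.8443, 0.4324, -0.3166, 0.4708], [-0.0145, -0.5721, -0.8201, 1.4018], [0.0, 0.0, 0.0, 1.0]]
{'time': 0.1, 'joint_pos': array([ 1.20199391e+00,  3.20202669e-01,  1.56557555e+00, -8.11950403e-07,
        1.25742143e+00, -1.99865122e-02]), 'dq': array([-8.17138509e-04, -4.63534980e-06, -1.80528377e-03, -1.32824873e-04,
        2.54687334e-04,  8.20495212e-04]), 'joint_efforts': array([-6.05205878e-04, -4.16411412e+01, -2.34702855e+01, -1.10234319e-04,
        4.92574327e-03, -2.81493561e-05]), 'eef_pos': array([0.19636307, 0.53997245, 0.23857368]), 'ee_rot': array([ 1.73524922e-01,  9.84829151e-01, -7.88435318e-04, -1.54834200e-04]), 'wrist_force': array([ 0.19429562, -0.1081695 ,  0.26690298]), 'torque': array([-0.01360261, -0.01062052, -0.0351654 ]), 'gripper_force': 0.0, 'grip_width': 0.999738054528572}
```

View pics/top0.png

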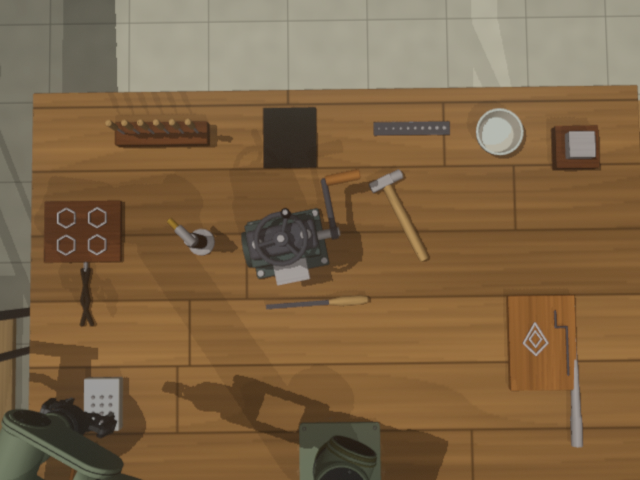

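View pics/scene0.png

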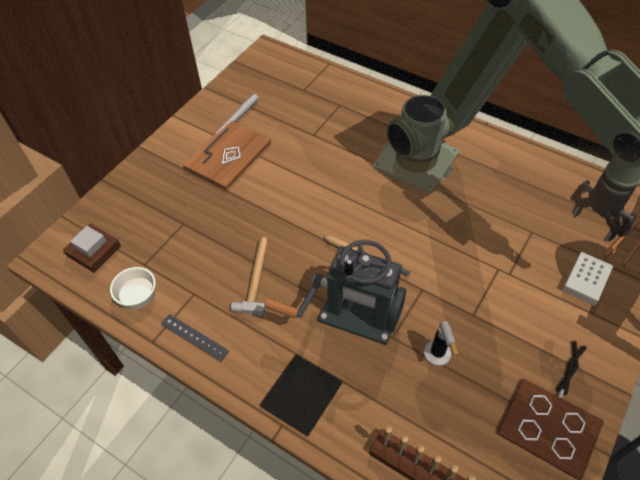

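The top view shows the wheel hub at about (281,239) and the knob top at about (286,212). The torch is at (203,242), the file at (318,302) and the hammer at (400,210). Next I'll zoom in and convert these to positions.

```bash
cat > h.py <<'E'
from workcell import r
import cv2,numpy as np
def ray(c,px,z):
    K=c["camera_matrix"];T=c["world_from_camera"]
    d=T[:3,:3]@np.linalg.solve(K,[px[0],px[1],1]);o=T[:3,3]
    return o+d*(z-o[2])/d[2]
def proj(c,p):
    T=c["world_from_camera"];q=T[:3,:3].T@(np.array(p)-T[:3,3]);q=c["camera_matrix"]@q
    return q[:2]/q[2]
E
python3 - <<'E'
from h import *
c=r.camera("top")
print(ray(c,(281,239),.249),ray(c,(286,212.5),.295))
im=c["pixels"][185:290,230:350,::-1]
cv2.imwrite("pics/crop.png",cv2.resize(im,None,fx=5.5,fy=5.5,interpolation=cv2.INTER_CUBIC))
s=r.camera("scene");im=s["pixels"][225:345,290:430,::-1]
cv2.imwrite("pics/crop2.png",cv2.resize(im,None,fx=5,fy=5,interpolation=cv2.INTER_CUBIC))
E
```

```text
[0.55866203 0.12703104 0.249     ] [0.61241145 0.11228891 0.295     ]
```

View pics/crop.png

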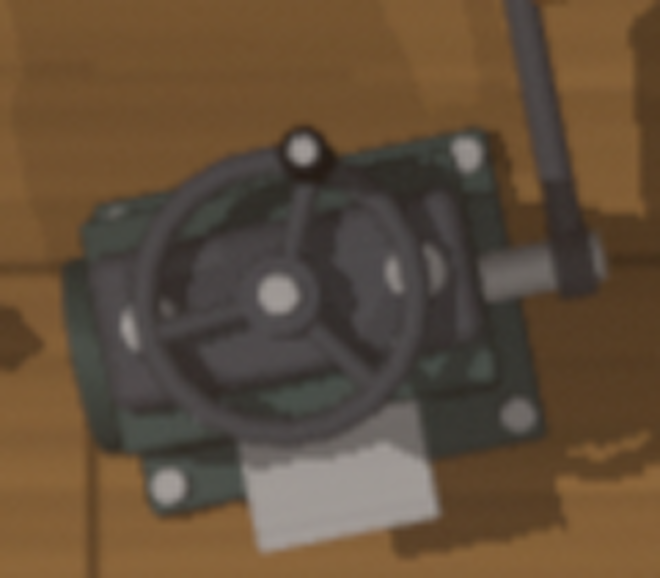

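View pics/crop2.png

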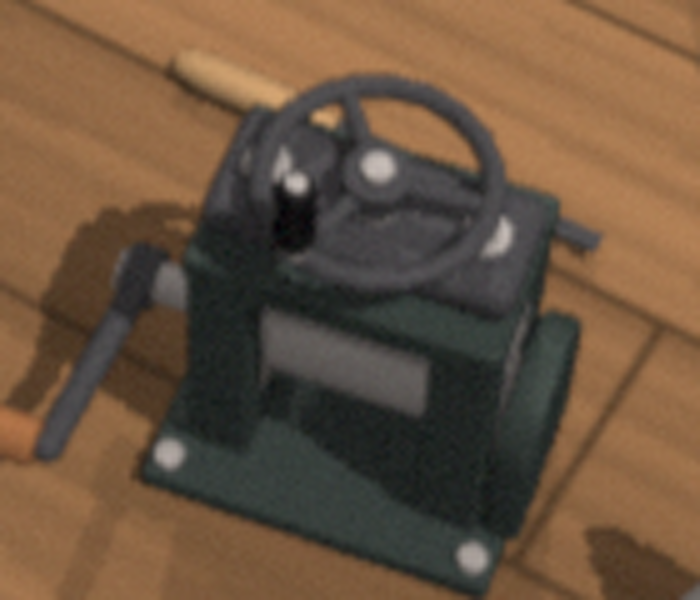

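Both crops agree. Top: hub (280.5,238.6), knob cap (284.9,212.3). Scene: hub (365.6,258.4), knob cap (349.2,261.6). I'll triangulate from these, then take a closer look with the wrist camera from above.

```bash
cat >> h.py <<'E'
def tri(obs):
    A=np.zeros((3,3));b=np.zeros(3)
    for c,px in obs:
        T=c["world_from_camera"];d=T[:3,:3]@np.linalg.solve(c["camera_matrix"],[*px,1]);d/=np.linalg.norm(d)
        P=np.eye(3)-np.outer(d,d);A+=P;b+=P@T[:3,3]
    return np.linalg.solve(A,b)
Q=[0,1,0,0]
E
python3 - <<'E'
from h import *
t=r.camera("top");s=r.camera("scene")
print("hub",tri([(t,(280.1,238.2)),(s,(365.2,258))]),ray(t,(280.1,238.2),.249),ray(s,(365.2,258),.249))
print("knob",tri([(t,(284.5,211.9)),(s,(348.8,261.2))]),ray(t,(284.5,211.9),.295),ray(s,(348.8,261.2),.295))
r.move_to([.59,.12,.40],Q)
print(r.get_state()["joint_pos"],r.get_state()["time"],r.get_state()["wrist_force"])
c=r.camera("wrist");cv2.imwrite("pics/w1.png",c["pixels"][:,:,::-1])
print(c["camera_matrix"],c["world_from_camera"],proj(c,(.559,.127,.249)),proj(c,(.612,.113,.295)))
E
```

```text
hub [0.56114947 0.12787664 0.24828944] [0.56044149 0.12899105 0.249     ] [0.56229036 0.12693874 0.249     ]
knob [0.61466455 0.11443966 0.29254632] [0.61372717 0.11546006 0.295     ] [0.61680794 0.11403617 0.295     ]
[ 1.82817623e-01  3.16761353e-01  1.17604711e+00  3.51996235e-04
  1.64935565e+00 -1.38914296e+00] 2.4417 [-0.950888    0.44809933  0.41521239]
[[410.16182378   0.         325.95121084]
 [  0.         410.16182378 238.80482304]
 [  0.           0.           1.        ]] [[-1.15207752e-03  9.45436170e-01  3.25805342e-01  5.04932804e-01]
 [ 9.99996596e-01  3.26455502e-04  2.58875670e-03  1.21326550e-01]
 [ 2.34114328e-03  3.25807215e-01 -9.45433328e-01  5.32575159e-01]
 [ 0.00000000e+00  0.00000000e+00  0.00000000e+00  1.00000000e+00]] [333.05289114 179.55983774] [311.71487106 276.45635163]
```

View pics/w1.png

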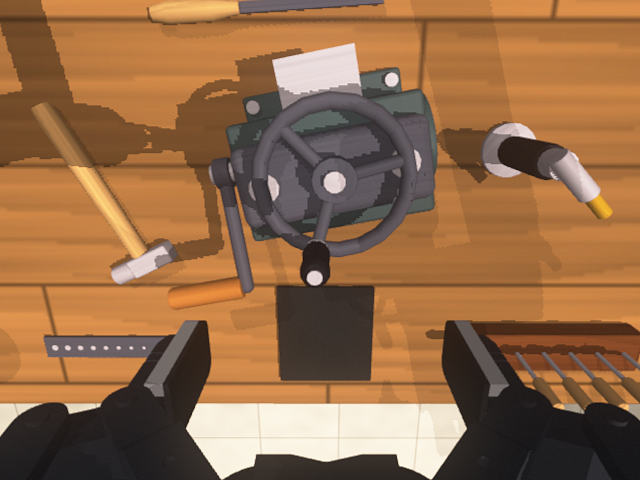

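The wrist view shows the hub nut at (335,182) and the knob top at (315,278), within 2–3 px of prediction. That puts the hub at about (0.5605,0.1285) and the knob at about (0.613,0.1145), 54 mm apart (it must be 55). I'll go down and grasp.

```bash
python3 - <<'E'
from h import *
c=r.camera("wrist");print(ray(c,(335,182),.249),ray(c,(315,278),.295))
r.gripper_to(.6)
r.move_to([.6135,.1145,.33],Q)
print(r.movel([.6135,.1145,.267],v=.08,until_force=8))
r.gripper_to(0.0,40)
s=r.get_state();print(s["time"],s["eef_pos"],s["wrist_force"],s["grip_width"]*85,s["gripper_force"])
E
```

```text
[0.5607154  0.12840929 0.249     ] [0.61307124 0.11512016 0.295     ]
False
4.7 [0.61384285 0.11450045 0.26760204] [-0.59402918  0.11459254  1.39607183] 18.78898262790905 38.98514986038208
```

```bash
cat >> h.py <<'E'
C=np.array([.5605,.1280]);Z=.267
def ang(p,C=C): return np.degrees(np.arctan2(p[1]-C[1],p[0]-C[0]))
def step(a,sgn,v=.03,C=C,lim=15,R=.055):
    """move knob to angle a (deg); returns hit,actual angle,resisting force,radial force"""
    t=np.radians(a);u=np.array([np.cos(t),np.sin(t)])
    hit=r.movel([*(C+R*u),Z],v=v,until_force=lim)
    s=r.get_state();f=s["wrist_force"][:2];p=s["eef_pos"];t=np.radians(ang(p,C));u=np.array([np.cos(t),np.sin(t)]);w=sgn*np.array([-u[1],u[0]])
    print(f"{s['time']:.2f} a{a:.1f} act{np.degrees(t):.2f} rad{1e3*np.hypot(*(p[:2]-C)):.1f} res{-f@w:.2f} fr{f@u:.2f} {'HIT' if hit else ''}")
    return hit,np.degrees(t),-f@w,f@u
E
python3 - <<'E'
from h import *
a=ang(r.get_state()["eef_pos"])
for i in range(6): 
    a-=5
    if step(a,-1)[0]: break
E
```

```text
5.01 a-19.2 act-19.52 rad55.2 res-0.35 fr0.58 
5.32 a-24.2 act-24.49 rad55.4 res0.22 fr0.77 
5.62 a-29.2 act-29.25 rad55.4 res-0.07 fr1.91 
5.93 a-34.2 act-34.17 rad55.5 res-0.18 fr1.76 
6.24 a-39.2 act-38.14 rad55.5 res2.90 fr2.94 
6.55 a-44.2 act-42.73 rad55.6 res3.42 fr2.96
```

Slack was taken up at about -36°. I'll continue closing until the resistance climbs.

```bash
python3 - <<'E'
from h import *
a=-44.2;L=[]
while a>-110:
    a-=5
    h,_,f,_=step(a,-1,lim=9); L.append(f)
    if h or f>8: break
E
```

```text
6.86 a-49.2 act-47.71 rad55.7 res5.49 fr3.58 
7.17 a-54.2 act-52.74 rad55.8 res4.55 fr3.68 
7.47 a-59.2 act-57.76 rad55.8 res3.97 fr3.86 
7.78 a-64.2 act-62.77 rad55.9 res3.74 fr3.78 
8.09 a-69.2 act-67.79 rad56.0 res4.36 fr3.74 
8.40 a-74.2 act-72.82 rad56.1 res3.90 fr4.82 
8.71 a-79.2 act-77.82 rad56.1 res4.86 fr3.85 
9.02 a-84.2 act-82.87 rad56.2 res4.10 fr3.51 
9.32 a-89.2 act-87.88 rad56.2 res3.17 fr4.11 
9.63 a-94.2 act-92.91 rad56.3 res4.39 fr4.35 
9.94 a-99.2 act-97.93 rad56.3 res4.56 fr4.93 
10.25 a-104.2 act-102.98 rad56.3 res3.53 fr3.76 
10.56 a-109.2 act-107.98 rad56.4 res3.70 fr3.37 
10.87 a-114.2 act-113.01 rad56.4 res4.20 fr3.58
```

The lag between commanded and actual angle (1.25° steady) is a cleaner force signal than the wrist reading, so I'll use both to detect contact.

```bash
python3 - <<'E'
from h import *
a=-114.2;L=[];F=[]
while a>-235:
    a-=4
    h,t,f,_=step(a,-1,v=.025,lim=10)
    t=t-360 if t>0 else t
    lag=t-a
    if h: break
    if len(L)>3 and (lag>np.median(L[-8:])+.6 or (lag>np.median(L[-8:])+.35 and f>np.median(F)+1.5)): break
    L.append(lag);F.append(f)
print(np.round(L,2),lag)
E
```

```text
11.17 a-118.2 act-116.93 rad56.4 res4.22 fr4.30 
11.47 a-122.2 act-120.95 rad56.4 res4.39 fr4.08 
11.77 a-126.2 act-124.96 rad56.4 res3.51 fr3.53 
12.07 a-130.2 act-128.98 rad56.4 res4.83 fr3.93 
12.37 a-134.2 act-132.99 rad56.3 res3.71 fr4.93 
12.67 a-138.2 act-136.99 rad56.3 res3.84 fr3.98 
12.97 a-142.2 act-140.99 rad56.3 res4.31 fr3.26 
13.27 a-146.2 act-145.00 rad56.2 res4.65 fr2.48 
13.57 a-150.2 act-148.96 rad56.2 res5.88 fr2.46 
13.87 a-154.2 act-152.95 rad56.2 res4.82 fr2.62 
14.17 a-158.2 act-156.92 rad56.1 res2.51 fr2.20 
14.47 a-162.2 act-160.88 rad56.1 res3.89 fr1.26 
14.77 a-166.2 act-164.87 rad56.0 res4.17 fr2.29 
15.07 a-170.2 act-168.75 rad55.9 res5.04 fr1.98 
15.37 a-174.2 act-169.88 rad55.9 res12.27 fr1.88 
[1.27 1.25 1.24 1.22 1.21 1.21 1.21 1.2  1.24 1.25 1.28 1.32 1.33 1.45] 4.315678851346945
```

```bash
python3 - <<'E'
from h import *
r.dwell(.3)
s=r.get_state();print(s["time"],s["eef_pos"],ang(s["eef_pos"]),s["ee_rot"],s["wrist_force"],s["torque"],s["joint_pos"],s["grip_width"]*85,s["gripper_force"])
s=r.camera("scene");im=s["pixels"][200:320,290:430,::-1]
w=r.camera("wrist")["pixels"][:,:,::-1]
cv2.imwrite("pics/c3.png",np.hstack([cv2.resize(im,(400,343),interpolation=cv2.INTER_CUBIC),cv2.resize(w,(400,343))]))
E
```

```text
15.6667 [0.50542976 0.1181586  0.26724879] -169.86784206952456 [-2.27730754e-04  9.99987149e-01 -5.04353873e-03 -4.60132081e-04] [  0.70195185 -12.61484387   7.01346515] [-2.15795614 -0.25796333 -0.0362905 ] [ 0.21327525  0.21564499  1.63871204 -0.0100576   1.29028145 -1.35517735] 18.921291955080008 40.11007368564606
```

View pics/c3.png

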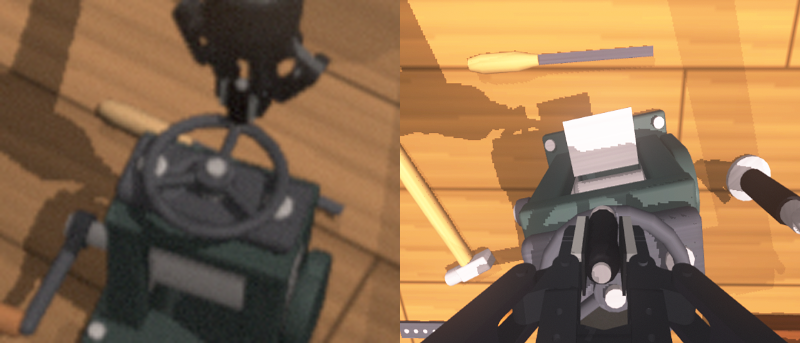

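Both views look clear: the knob is held and nothing seems to block it. Still, the rise is steeper than the specified 4 N per 6°, and Fz is 7 N. To rule out grip or finger interference, I'll back into the slack, regrip 6 mm higher and approach again finely.

```bash
sed -i "s/fr{f@u:.2f} /fr{f@u:.2f} fz{s['wrist_force'][2]:.1f} /" h.py; python3 - <<'E'
import h
from h import *
step(-168,1);step(-162,1)
r.gripper_to(.5)
s=r.get_state();p=s["eef_pos"];print("open",p,s["wrist_force"])
h.Z=.273
r.movel([*(C+.0558*np.array([np.cos(np.radians(-162)),np.sin(np.radians(-162))])),.273],v=.03)
r.gripper_to(0,40)
s=r.get_state();print("grip",s["eef_pos"],ang(s["eef_pos"]),s["wrist_force"],s["time"])
a=-162
while a>-174:
    a-=2
    hit,t,f,_=step(a,-1,v=.02,lim=8,R=.0558)
    if t<0 and (f>9.5 or hit):break
E
```

```text
16.12 a-168.0 act-167.82 rad56.0 res-0.46 fr1.36 fz7.6 
16.46 a-162.0 act-162.02 rad56.1 res0.01 fr1.34 fz7.6 
open [0.50764281 0.11096802 0.26618069] [ 0.75281881 -0.91043672 -0.45010014]
grip [0.50735163 0.11070482 0.27306592] -161.9744256392862 [-0.62603567 -0.29658484  0.3000306 ] 17.4917
17.74 a-164.0 act-164.22 rad55.8 res-0.83 fr1.11 fz1.7 
17.99 a-166.0 act-166.25 rad55.8 res-0.52 fr1.13 fz0.8 
18.24 a-168.0 act-168.02 rad55.8 res0.74 fr0.67 fz1.7 
18.49 a-170.0 act-168.77 rad55.8 res5.13 fr1.76 fz1.8 
18.74 a-172.0 act-169.39 rad55.8 res9.37 fr-0.33 fz2.7 
18.99 a-174.0 act-170.01 rad55.8 res12.48 fr1.14 fz1.4
```

The stop repeats at the same angle (contact at about -168°, now about -170° under 12 N) with a different grip. The 133° of closing travel also fits the stated range. The rolls have met, so I'll now reverse in small steps to find where the slack ends.

```bash
python3 - <<'E'
import h
from h import *
h.Z=.273;C2=np.array([.5600,.1262])
a0=ang(r.get_state()["eef_pos"],C2);a=a0;print(a0);n=0
while a<-171.8+135:
    a+=3
    hit,t,f,_=step(a,1,v=.03,lim=9,C=C2)
    lag=a-t
    n=n+1 if (lag>.7 and f>2.5 and a>a0+20) else 0
    if hit or n>=3:break
E
```

```text
-171.76389758162358
19.23 a-168.8 act-169.26 rad55.1 res-0.55 fr-0.63 fz3.4 HIT
```

The stop tripped only because the contact force unloaded. Continuing.

```bash
python3 - <<'E'
import h
from h import *
h.Z=.273;C2=np.array([.5600,.1262])
a0=-171.8;a=-168.8;n=0
while a<-171.8+135:
    a+=3
    hit,t,f,_=step(a,1,v=.03,lim=9,C=C2)
    lag=a-t
    n=n+1 if (lag>.7 and f>2.5 and a>a0+20) else 0
    if hit or n>=3:break
E
```

```text
19.48 a-165.8 act-165.78 rad55.0 res0.30 fr0.30 fz2.3 
19.73 a-162.8 act-162.64 rad54.9 res0.09 fr0.70 fz2.2 
19.98 a-159.8 act-159.55 rad54.9 res0.13 fr-0.39 fz1.7 
20.23 a-156.8 act-156.58 rad54.9 res0.37 fr-0.01 fz1.4 
20.48 a-153.8 act-153.57 rad54.9 res-0.16 fr-0.75 fz0.9 
20.73 a-150.8 act-150.56 rad54.9 res0.15 fr-0.96 fz1.4 
20.98 a-147.8 act-147.55 rad54.9 res0.03 fr-1.93 fz1.2 
21.23 a-144.8 act-144.58 rad54.9 res-0.66 fr-1.53 fz1.0 
21.48 a-141.8 act-141.59 rad54.9 res-0.38 fr-2.53 fz0.9 
21.73 a-138.8 act-138.60 rad54.9 res-0.72 fr-1.88 fz0.5 
21.98 a-135.8 act-135.57 rad54.9 res0.08 fr-1.94 fz1.3 
22.23 a-132.8 act-132.58 rad54.9 res-0.73 fr-3.37 fz1.1 
22.48 a-129.8 act-129.58 rad54.9 res0.34 fr-2.90 fz1.2 
22.73 a-126.8 act-126.60 rad54.9 res-0.35 fr-3.86 fz-1.0 
22.98 a-123.8 act-123.61 rad54.9 res-0.68 fr-2.63 fz1.2 
23.23 a-120.8 act-120.63 rad54.9 res-1.12 fr-4.77 fz1.4 
23.48 a-117.8 act-117.61 rad54.9 res-0.56 fr-3.99 fz1.9 
23.73 a-114.8 act-114.62 rad54.9 res0.51 fr-4.51 fz0.9 
23.98 a-111.8 act-111.67 rad54.9 res0.41 fr-5.73 fz0.8 
24.23 a-108.8 act-108.79 rad54.9 res-0.84 fr-3.99 fz1.3 
24.48 a-105.8 act-105.91 rad54.9 res-0.14 fr-6.46 fz0.7 
24.73 a-102.8 act-103.00 rad54.9 res-0.25 fr-5.03 fz0.8 
24.98 a-99.8 act-100.08 rad54.9 res-0.76 fr-5.62 fz0.3 
25.23 a-96.8 act-97.14 rad54.9 res-0.49 fr-5.10 fz1.8 
25.48 a-93.8 act-94.13 rad54.9 res0.06 fr-5.06 fz0.5 
25.73 a-90.8 act-91.16 rad54.9 res-0.30 fr-5.00 fz1.7 
25.98 a-87.8 act-88.11 rad54.9 res-0.19 fr-6.20 fz0.9 
26.23 a-84.8 act-85.32 rad54.9 res1.56 fr-5.34 fz2.1 
26.48 a-81.8 act-83.55 rad55.0 res2.27 fr-4.34 fz1.9 
26.73 a-78.8 act-81.04 rad55.0 res4.60 fr-5.51 fz3.7 
26.98 a-75.8 act-78.22 rad55.0 res4.67 fr-4.70 fz2.5 
27.23 a-72.8 act-75.35 rad55.0 res4.86 fr-4.07 fz3.6
```

The lift takes hold at about -85° (slack about 84°, within the stated range), and steady screwing starts from a tool angle of about -84.5°. Next I'll turn counter-clockwise by one full turn from there, with a small allowance of about 2° for the contact overshoot.

```bash
python3 - <<'E'
import h
from h import *
h.Z=.273;C2=np.array([.5600,.1262]);C3=np.array([.5602,.1271])
a=-72.8;goal=-82+360
def cur():
    t=ang(r.get_state()["eef_pos"],C2)
    return t+360*round((a-t)/360)
while True:
    rem=goal-cur()
    if rem<.7: break
    a=a+min(8,rem)
    hit,t,f,_=step(a,1,v=.04,lim=10,C=C3)
    if hit or f>10: print("stop");break
print(cur(),r.get_state()["time"])
E
```

```text
27.59 a-64.8 act-66.85 rad55.6 res5.33 fr-1.81 fz4.7 
27.93 a-56.8 act-58.33 rad55.6 res4.81 fr-0.80 fz2.9 
28.27 a-48.8 act-49.74 rad55.5 res4.52 fr-0.23 fz2.4 
28.62 a-40.8 act-41.23 rad55.4 res4.24 fr-0.98 fz1.7 
28.96 a-32.8 act-33.02 rad55.3 res4.53 fr-0.35 fz2.5 
29.30 a-24.8 act-24.90 rad55.2 res4.10 fr-0.41 fz1.9 
29.64 a-16.8 act-16.88 rad55.1 res3.32 fr-0.48 fz2.2 
29.98 a-8.8 act-8.86 rad55.1 res3.39 fr-0.22 fz0.9 
30.32 a-0.8 act-0.85 rad55.1 res4.09 fr-0.56 fz1.6 
30.67 a7.2 act7.12 rad55.0 res4.79 fr-1.32 fz-0.0 
31.01 a15.2 act15.08 rad55.0 res4.40 fr-1.17 fz1.0 
31.35 a23.2 act23.02 rad55.0 res4.08 fr-1.70 fz-0.7 
31.69 a31.2 act30.98 rad54.9 res3.99 fr-2.48 fz0.1 
32.03 a39.2 act38.87 rad54.9 res4.44 fr-3.37 fz0.9 
32.38 a47.2 act46.73 rad54.9 res2.82 fr-3.97 fz0.3 
32.72 a55.2 act54.55 rad54.9 res3.86 fr-3.47 fz-0.1 
33.06 a63.2 act62.38 rad54.9 res4.16 fr-3.97 fz-0.3 
33.40 a71.2 act70.18 rad54.9 res4.25 fr-5.03 fz-1.1 
33.74 a79.2 act77.99 rad54.9 res3.79 fr-4.43 fz-2.3 
34.08 a87.2 act85.77 rad54.9 res3.69 fr-5.41 fz-1.1 
34.42 a95.2 act93.56 rad54.9 res4.14 fr-4
[... 587 characters left out ...]
ad55.3 res3.04 fr-0.53 fz0.8 
38.52 a191.2 act-168.95 rad55.3 res4.43 fr0.19 fz1.2 
38.87 a199.2 act-160.91 rad55.3 res4.04 fr-1.18 fz1.6 
39.21 a207.2 act-152.92 rad55.4 res4.08 fr0.60 fz2.2 
39.55 a215.2 act-144.86 rad55.4 res4.07 fr1.26 fz3.2 
39.89 a223.2 act-136.86 rad55.4 res4.49 fr1.92 fz3.4 
40.23 a231.2 act-128.83 rad55.4 res3.82 fr2.31 fz4.9 
40.58 a239.2 act-120.83 rad55.4 res3.87 fr2.40 fz4.8 
40.92 a247.2 act-112.76 rad55.4 res3.92 fr2.57 fz3.9 
41.26 a255.2 act-104.72 rad55.4 res3.71 fr2.39 fz5.3 
41.60 a263.2 act-96.67 rad55.5 res4.45 fr2.67 fz4.4 
41.94 a271.2 act-88.70 rad55.4 res3.58 fr2.91 fz5.3 
42.25 a277.7 act-82.34 rad55.4 res4.14 fr2.44 fz4.7 
277.98944179976127 42.25
```

One turn is done from where the slack ended. I'll release, retreat and check the knob's position.

```bash
python3 - <<'E'
from h import *
r.gripper_to(.6)
p=r.get_state()["eef_pos"];print(p,r.get_state()["wrist_force"])
r.movel([p[0],p[1],.40],v=.1)
r.movel([.59,.12,.40],v=.15)
r.dwell(.3)
c=r.camera("wrist");cv2.imwrite("pics/w2.png",c["pixels"][:,:,::-1])
print(r.get_state()["time"],r.get_state()["wrist_force"],proj(c,(p[0],p[1],.295)))
E
```

```text
[0.56777077 0.07286704 0.2727627 ] [ 0.6081568  -0.38554796 -0.53640555]
44.9333 [-0.25196908 -0.17967081 -0.26893466] [247.23400588 208.35517482]
```

View pics/w2.png

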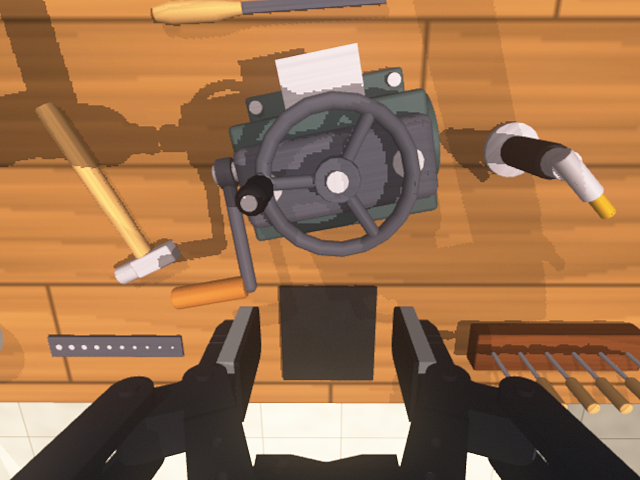

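The wrist view shows the knob released at (248,203) and the hub at (338,182), so the knob is at about -86°. The lift began at about -85°, so the wheel has made one full turn to within a few degrees. The hammer, torch and file haven't moved. Handing in.

```bash
python3 -c "
from workcell import r
print(r.sign_off(), r.get_state()['time'])"
```

```text
the job is handed in; nothing more can be done
the job is handed in; nothing more can be done
```

I closed the rolls until they met, opened them by one full wheel turn (within about 5° by my estimate) counted from where the slack ended, and released the knob; the job is handed in, but no verdict came back, and the contact felt much stiffer than described (about 7 N within 1°).

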